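# Find the full pantry box by its weight and stock it at the back

### The job

One of the three closed wooden boxes is full and the other two are nearly empty. Working from left to right, lift each box a few centimetres by its front pull, its rear edge staying on the board, feel its weight and set it gently down again; then slide the full box straight back along the board until it stands flat and flush against the stop rail. Leave the two nearly empty boxes where they stand, press gently, never carry a box off the board, and do not disturb the jars and the ramekin.

Things in the scene. Friction and masses are not known exactly. Their poses are not given: they have to be found in the camera images.
- board: fixed light wooden stocking board lying on the worktop, 285 (its x, depth) x 420 (its y, width) x 12 mm, with a 16 mm thick stop rail, 30 mm high above the board's top, standing along its whole rear edge. Origin at the centre of its underside; x points away from the robot towards the rail, y to the left, z up. Its top is 12 mm above the origin; the rail's front face is at x = +126.5 mm. It may stand a little turned
- box_left: the left-hand (most +y) of three identical closed wooden boxes standing on the board, 120 (x) x 100 (y) x 70 mm, lid fixed. Origin at the centre of its underside; x points to its rear face (+60 mm), z up. One of the three boxes is full (about 0.9 kg in all), the other two nearly empty (about 0.2 kg); which is which cannot be seen. Weight lies about mid-box
- box_left_center (a point): centre of box_left, 35 mm above its underside; axes as the box. A box slides easily with its front held up 5 mm or so, dragging on its rear edge; dragged flat in a stiff grip it is easily pressed hard on the board
- box_left_handle (a point): middle of the brass bar pull on the front (robot side) of box_left: bar 10 mm thick, 66 mm long along the box's y between two posts, 45 mm in front of the front face (40 mm gap) and 40 mm above the box's underside. It revolves on its posts: pinched front-to-back from above, it lets the box tip. Lifting the front by it takes some 3 to 5 N for the full box, 0.7 to 1.5 N for a nearly empty one
- box_middle: the middle of three identical closed wooden boxes standing on the board, 120 (x) x 100 (y) x 70 mm, lid fixed. Origin at the centre of its underside; x points to its rear face (+60 mm), z up. One of the three boxes is full (about 0.9 kg in all), the other two nearly empty (about 0.2 kg); which is which cannot be seen. Weight lies about mid-box
- box_middle_center (a point): centre of box_middle, 35 mm above its underside; axes as the box. A box slides easily with its front held up 5 mm or so, dragging on its rear edge; dragged flat in a stiff grip it is easily pressed hard on the board
- box_middle_handle (a point): middle of the brass bar pull on the front (robot side) of box_middle: bar 10 mm thick, 66 mm long along the box's y between two posts, 45 mm in front of the front face (40 mm gap) and 40 mm above the box's underside. It revolves on its posts: pinched front-to-back from above, it lets the box tip. Lifting the front by it takes some 3 to 5 N for the full box, 0.7 to 1.5 N for a nearly empty one
- box_right: the right-hand (most -y) of three identical closed wooden boxes standing on the board, 120 (x) x 100 (y) x 70 mm, lid fixed. Origin at the centre of its underside; x points to its rear face (+60 mm), z up. One of the three boxes is full (about 0.9 kg in all), the other two nearly empty (about 0.2 kg); which is which cannot be seen. Weight lies about mid-box
- box_right_center (a point): centre of box_right, 35 mm above its underside; axes as the box. A box slides easily with its front held up 5 mm or so, dragging on its rear edge; dragged flat in a stiff grip it is easily pressed hard on the board
- box_right_handle (a point): middle of the brass bar pull on the front (robot side) of box_right: bar 10 mm thick, 66 mm long along the box's y between two posts, 45 mm in front of the front face (40 mm gap) and 40 mm above the box's underside. It revolves on its posts: pinched front-to-back from above, it lets the box tip. Lifting the front by it takes some 3 to 5 N for the full box, 0.7 to 1.5 N for a nearly empty one
- spice_jar_1_center (a point): corked glass spice jar, 45 mm across, 92 mm high, bystander left of the board; the point is its centre, half-way up
- spice_jar_3_center (a point): corked glass spice jar, 45 mm across, 92 mm high, bystander left of the board; the point is its centre, half-way up
- ramekin_1_center (a point): white ramekin, 68 mm across, 45 mm high, bystander left of the board; the point is its centre, half-way up
There are look-alikes about, which are no part of the job. Leave any blue look-alike of the box_left alone.

How it is judged:
On the way, in this order (a step that is already met when the one before it is completed fails the run):
1. the left box's handle end is lifted (tipped by more than 0.05 rad) while its rear edge stays on the board (angle between box_left's own z axis and vertical above 0.05 rad and contact force between box_left and board above 0.1 N), for 0.2 s.
2. the middle box's handle end is lifted (tipped by more than 0.05 rad) while its rear edge stays on the board (angle between box_middle's own z axis and vertical above 0.05 rad and contact force between box_middle and board above 0.1 N), for 0.2 s.
3. the right box's handle end is lifted (tipped by more than 0.05 rad) while its rear edge stays on the board (angle between box_right's own z axis and vertical above 0.05 rad and contact force between box_right and board above 0.1 N), for 0.2 s.
At the end, for the whole second after the job is handed in: The full box stands flat on the board with its rear face within 3 mm of the rail's front face and square to it within 0.05 rad (it rests on the board with more than 5.5 N); the two nearly empty boxes are within 30 mm of where they began; all three stand flat (within 0.03 rad) and at rest (((x of box_left_center in the frame of board above 0.0635 m and angle between the x axis of box_left and the x axis of board, either way round below 0.05 rad and contact force between box_left and board above 5.5 N and distance of each of box_middle_center, box_right_center from where it was at the start of the episode below 0.03 m and contact force between each of box_middle, box_right and board below 4.5 N) or (x of box_middle_center in the frame of board above 0.0635 m and angle between the x axis of box_middle and the x axis of board, either way round below 0.05 rad and contact force between box_middle and board above 5.5 N and distance of each of box_left_center, box_right_center from where it was at the start of the episode below 0.03 m and contact force between each of box_left, box_right and board below 4.5 N) or (x of box_right_center in the frame of board above 0.0635 m and angle between the x axis of box_right and the x axis of board, either way round below 0.05 rad and contact force between box_right and board above 5.5 N and distance of each of box_left_center, box_middle_center from where it was at the start of the episode below 0.03 m and contact force between each of box_left, box_middle and board below 4.5 N)) and angle between each of box_left, box_middle, box_right's own z axis and vertical below 0.03 rad and linear speed of each of box_left, box_middle, box_right below 0.02 m/s); the robot touches nothing.
It fails at once if a box is knocked down on the board, or pressed against it or its rail, with more than 40 N (contact force between any of box_left, box_middle, box_right and board above 40 N).
It fails at once if a box is tipped by more than 0.35 rad (angle between any of box_left, box_middle, box_right's own z axis and vertical above 0.35 rad).
It fails at once if a box is carried off the board (its centre raised by some 50 mm) (height (world z) of any of box_left_center, box_middle_center, box_right_center above 0.1 m).
It fails at once if a jar or the ramekin is moved by more than 30 mm (distance of any of spice_jar_1_center, spice_jar_3_center, ramekin_1_center from where it was at the start of the episode above 0.03 m).
It also fails if it takes over 67 s, if anything falls off the work surface, if the arm or the gripper's body presses on something with over 40 N, if the wrist force passes 120 N, or if a joint passes its speed limit or range.

### The arm

A 7-joint arm with a two-finger parallel gripper is mounted at the origin on a cart in front of the work surface, level with it; the furniture and walls round the work are solid. World frame = base frame: x ahead of the robot, y to its left, z up, the work surface at z = 0. Lengths are in m, angles in rad, forces in N, time in s.
With the tool pointing down it reaches from about 0.35 to 0.9 m from the base axis. Payload 8.1 kg.
Tool frame: the origin (TCP) lies at the centre of the arm's flange, where the gripper is bolted on; the fingertips stand 178 mm ahead of it and the grasp point (between the pads) lies env.grip_depth ahead of it (env.grip_depth is the distance from the TCP to the grasp point, in m); z points along the fingers, y is the direction in which the jaws open and shut (so a half turn about z gives the same grasp; the last joint's range is limited). The gripper opens to 92 mm and grips with 3 to 60 N. Pads are 19 mm wide; open, the fingers measure 130 mm over their backs; the gripper's body (75 mm by 190 mm) begins 47 mm behind the grasp point.
Start: joints at [-1.384, 0.434, 0.025, 1.573, -0.012, 1.134, -0.075], TCP at [0.179, 0.599, 0.405] pointing down, gripper open.
Joint ranges: [-2.62, 2.62], [-0.44, 2.09], [-1.27, 1.32], [0.08, 2.57], [-1.32, 4.46], [0.12, 2], [-2.74, 2.74]. Speed limits (rad/s): [2.22, 2.22, 3.01, 3.01, 3.14, 3.14, 3.14].

### API

Orientations are given as a rotation vector (axis times angle).
In Python, from plant import env gives the robot as it stands.
- The arm moves only by the shell command python3 -m crank 'ROWS'. ROWS is JSON, a list of rows, each an object of numbers: "dx", "dy", "dz": the shift along the tool's x, y, z in mm; "ax", "ay", "az": the turn, a rotation vector about the tool's x, y, z in degrees; "fingers": the finger opening in mm, from 0 to 91.8. A call has 1 to 12 rows; each row is the pose to reach, as a shift and turn from the pose commanded when the call began, along the tool's axes at that moment; what a row does not reach only later rows make up. A row lasts 1/10 s, in which the tool goes at most 50 mm and 8.59 degrees, less where a joint would pass 70% of its speed; a pose out of reach is approached as far as the arm can. A call with a gripper value outside its range is refused whole. The fingers move at their own pace and stop on an object; the grip force is fixed at half the most. Time passes only in rows, so rows that repeat a pose let the fingers close. It gives the time, the measured TCP pose, the force and the opening at its end, in the units of the state.
- env.get_state(): the state, without advancing time (a new reading comes with each control period).
- env.capture(name): name is "scene" or "top" or "wrist"; returns a dict with "frame" (420x560x3 uint8, blue, green, red), "fx", "fy", "cx", "cy" (pixels), "R" (3x3) and "t" (3): a world point X has camera coordinates R X + t. Camera axes: x right, y down, z forward; pixel columns grow to the right and rows downward; lengths in m; the calibration is good to about 2 mm. A picture is of the moment at which its call begins. There is no depth.
- env.finish_job(): hands the job in, once; it reports no verdict.
Trained networks look in a picture, given as the dict that the camera call returned (one of the last four; its "shot" number tells which), for a name from the list of things; names that differ only in an ending like _2 or _b are one class to them, and where a whole thing is asked for, a point or a joint stands for the part that bears it (a point fixed in the world has none). Each returns a list of dicts, best first, with "confidence" (0 to 1); they miss things now and then, are a little off and sometimes report something else, mostly with a low value. They report only what shows in the picture. A call takes as long as a camera call. They do not tell look-alikes from the thing itself.
- env.spot_in(picture, target): "xy" ([column, row] in pixels, amid what is visible of it).
- env.mark_of(picture, target): "xy" ([column, row] in pixels: a listed point, or the origin of a listed thing).
The state is a dict: "time_s": time; "joint_positions": joint angles; "qd": joint speeds; "effort": joint torques, N m; "position": TCP position; "tcp_rot": TCP orientation; "wrist_force": force on the tool from outside, world axes, zero at the start; "moment": the same for the moment, N m; "finger_gap": finger opening in m.
Only numpy, scipy, OpenCV 4.12 (cv2) and the standard library are available. Lean on these libraries where they do the work, as an engineer would, in place of code of your own. Each camera call takes 0.05 s, during which the arm holds its last target.

## Working session

There is one attempt and no reset: what is moved stays moved. The work goes in short steps, Python scripts to look and compute and a shell command to move; the robot and the scene stay as the last step left them, time stands still between calls to the robot, and variables do not carry over. Pictures are saved under pics/ and viewed, and the job is handed in when it is done.

```bash
ls; mkdir -p pics; python3 - <<'E'
from plant import env
import cv2
s=env.get_state()
print({k:s[k] for k in ['time_s','position','tcp_rot','wrist_force','finger_gap']},env.grip_depth)
for n in ['scene','top']:
    p=env.capture(n); cv2.imwrite(f'pics/{n}0.png',p['frame'])
    print(n,p['fx'],p['cx'],p['cy'],p['R'],p['t'])
    for t in ['board','box_left','box_left_handle','box_middle_handle','box_left_center','ramekin_1_center','spice_jar_1_center']:
        print(t,[(x['xy'],round(x['confidence'],2)) for x in env.mark_of(p,t)])
E
```

```text
pics
{'time_s': 0.0, 'position': array([0.17855662, 0.59871096, 0.4039669 ]), 'tcp_rot': array([-4.53682364e-01, -3.10859065e+00,  2.39545144e-03]), 'wrist_force': array([ 0.04859461, -0.44433855, -0.93003525]), 'finger_gap': 0.0918873784325726} 0.1592
scene 514.8253335532066 278.512642566524 211.01299536734334 [[ 0.44428446 -0.89573708 -0.01632201]
 [-0.62651891 -0.29762661 -0.7203419 ]
 [ 0.64037908  0.33026276 -0.6934271 ]] [-0.24284918  0.41595082  1.27278991]
board [([337.7, 230.9], 0.98), ([291.2, 222.5], 0.49)]
box_left [([160.9, 216.9], 0.87), ([288.9, 220.4], 0.86), ([366.6, 266.9], 0.45)]
box_left_handle [([271.7, 233.8], 0.83)]
box_middle_handle [([323.7, 250.2], 0.9)]
box_left_center [([291.7, 215.0], 0.82), ([156.2, 206.4], 0.58)]
ramekin_1_center [([207.6, 233.1], 0.65)]
spice_jar_1_center [([239.2, 195.4], 0.88)]
top 383.5668247947845 282.82610660432977 210.23531686067608 [[ 0.02418308 -0.99939466  0.02501003]
 [-0.98605117 -0.02796623 -0.16407616]
 [ 0.16467628 -0.02069331 -0.98613057]] [-0.01192146  0.56137902  0.91060499]
board [([199.0, 258.7], 0.17)]
box_left [([131.6, 251.4], 0.97)]
box_left_handle [([112.0, 290.5], 0.86), ([286.4, 236.0], 0.59)]
box_middle_handle [([350.4, 234.7], 0.84)]
box_left_center [([288.2, 200.4], 0.94), ([126.6, 248.4], 0.82)]
ramekin_1_center [([199.9, 257.6], 0.81)]
spice_jar_1_center [([212.4, 189.5], 0.56)]
```

View pics/scene0.png

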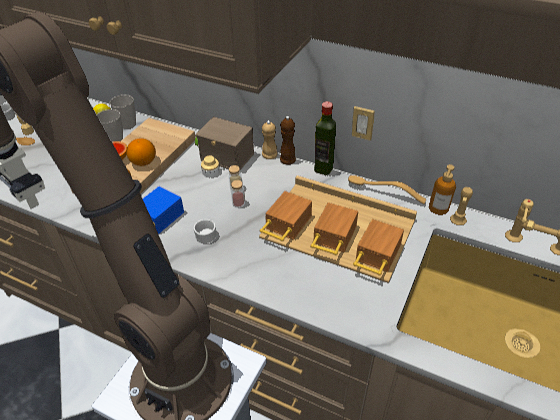

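View pics/top0.png

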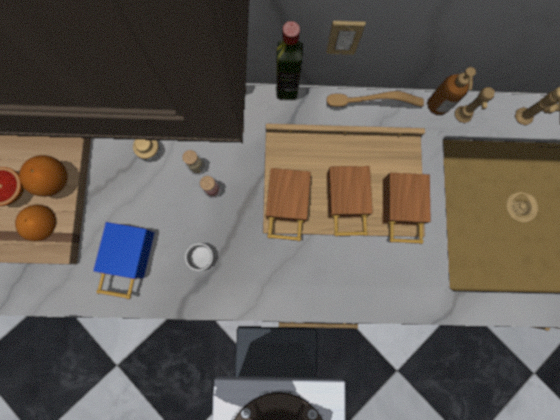

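The top view shows the three wooden boxes at about (289,195), (350,190) and (408,198), with pulls at about (285,236), (351,234) and (407,240). The blue look-alike is at (124,250) with its pull at (114,294), and I'll leave it alone. The jars are at (193,160) and (210,186), the ramekin at (200,257).

```bash
cat > h.py <<'E'
from plant import env
import cv2,numpy as np
def ray(p,uv):
    d=np.array([(uv[0]-p['cx'])/p['fx'],(uv[1]-p['cy'])/p['fy'],1.]);R=np.array(p['R']);t=np.array(p['t'])
    return -R.T@t,R.T@d
def onz(p,uv,z):
    o,d=ray(p,uv); return o+d*(z-o[2])/d[2]
def proj(p,X):
    c=np.array(p['R'])@np.array(X)+np.array(p['t']); return np.array([p['cx']+p['fx']*c[0]/c[2],p['cy']+p['fy']*c[1]/c[2]])
def crop(p,x0,y0,x1,y1,k,name):
    cv2.imwrite('pics/'+name,cv2.resize(p['frame'][y0:y1,x0:x1],None,fx=k,fy=k,interpolation=cv2.INTER_CUBIC))
E
python3 - <<'E'
from h import *
for n in ['top','scene']:
    p=env.capture(n)
    for w in ['left','middle','right']:
        for s,z in [('_handle',.052),('_center',.047)]:
            for m in env.mark_of(p,'box_'+w+s): print(n,w+s,m['xy'],round(m['confidence'],2),onz(p,m['xy'],z).round(4))
    for m in env.mark_of(p,'board'): print(m['xy'],onz(p,m['xy'],0))
    crop(p,*((255,115,445,255) if n=='top' else (250,170,425,285)),4,n+'_c0.png')
E
```

```text
top left_handle [109.9, 291.9] 0.84 [0.3528 0.408  0.052 ]
top left_handle [286.0, 237.8] 0.57 [ 0.4923 -0.0065  0.052 ]
top left_center [125.0, 248.6] 0.92 [0.4561 0.3838 0.047 ]
top left_center [291.0, 197.0] 0.65 [ 0.5957 -0.0169  0.047 ]
top middle_handle [351.0, 235.2] 0.85 [ 0.503  -0.1666  0.052 ]
top middle_center [348.5, 193.4] 0.94 [ 0.6092 -0.1618  0.047 ]
top right_center [409.2, 199.8] 0.84 [ 0.5972 -0.3158  0.047 ]
scene left_handle [270.9, 233.2] 0.81 [4.971e-01 2.000e-04 5.200e-02]
scene left_center [293.2, 214.6] 0.78 [ 0.6034 -0.0242  0.047 ]
scene left_center [154.0, 206.1] 0.64 [0.4465 0.397  0.047 ]
scene middle_handle [323.0, 248.3] 0.64 [ 0.5084 -0.1654  0.052 ]
scene middle_handle [365.5, 269.2] 0.52 [ 0.4871 -0.3037  0.052 ]
scene middle_handle [377.3, 247.6] 0.15 [ 0.5793 -0.3074  0.052 ]
scene middle_center [333.9, 227.7] 0.84 [ 0.6049 -0.161   0.047 ]
scene right_handle [366.7, 268.2] 0.75 [ 0.492  -0.3055  0.052 ]
scene right_center [380.7, 250.3] 0.74 [ 0.578  -0.3188  0.047 ]
scene right_center [321.5, 248.6] 0.2 [ 0.5096 -0.1603  0.047 ]
[337.6, 226.6] [ 0.65821948 -0.15516667  0.        ]
[379.1, 246.3] [ 0.63414925 -0.30109396  0.        ]
```

View pics/top_c0.png

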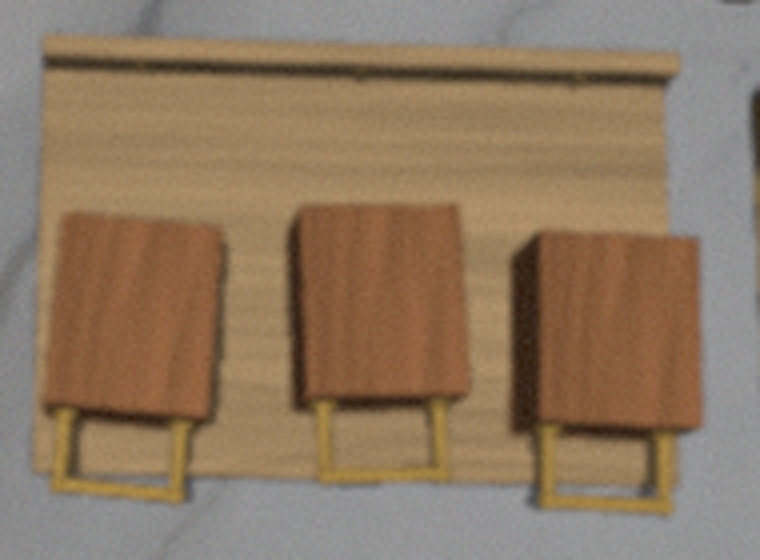

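View pics/scene_c0.png

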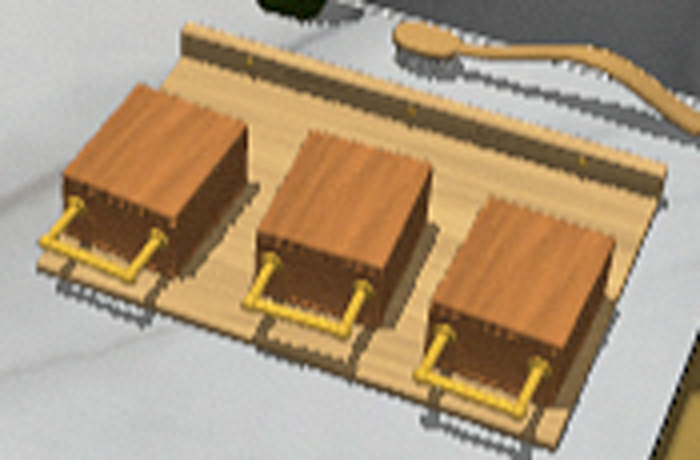

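```bash
cat > fit.py <<'E'
from h import *
from scipy.optimize import least_squares
T=env.capture('top');S=env.capture('scene')
B=[(60,50,70),(60,-50,70),(-60,-50,70),(-60,50,70),(-105,36,40),(-105,-36,40)]
D={'L':([(65,212),(222,226),(208,419),(47,404),(52,488),(185,498)],[(140,85),(248,125),(172,220),(62,175),(45,243),(125,275)]),
'M':([(298,206),(458,205),(468,397),(307,395),(320,479),(450,475)],[(313,130),(433,165),(378,278),(257,235),(250,302),(345,330)]),
'R':([(540,232),(698,238),(701,429),(540,422),(538,505),(673,511)],[(490,200),(613,240),(560,345),(430,295),(422,375),(520,410)])}
BB=[(-142.5,210,12),(-142.5,-210,12),(126.5,210,42),(126.5,-210,42)]
D['board']=([(35,472),(677,487),(45,62),(680,78)],[(38,268),(557,442),(180,37),(662,180)])
for k,(a,b) in D.items():
    M=np.array(BB if k=='board' else B)/1000
    ta=np.array(a)/4+[255,115]; sb=np.array(b)/4+[250,170]
    def f(q,use=3):
        c,s=np.cos(q[2]),np.sin(q[2]);r=[]
        X=M@np.array([[c,s,0],[-s,c,0],[0,0,1]])+[q[0],q[1],0 if k=='board' else .012]
        if use&1:r+=[proj(T,x)-y for x,y in zip(X,ta)]
        if use&2:r+=[proj(S,x)-y for x,y in zip(X,sb)]
        return np.ravel(r)
    for u in (1,2,3):
        o=least_squares(f,[.6,-.15,0],args=(u,),loss='soft_l1');q=o.x
        h=q[:2]+[-.105*np.cos(q[2]),-.105*np.sin(q[2])]
        print(k,u,q.round(4),'h',h.round(4),'rms',np.sqrt((f(q,u)**2).mean()).round(2))
E
python3 fit.py
```

```text
L 1 [ 0.5966 -0.0101 -0.0605] h [ 0.4918 -0.0038] rms 0.93
L 2 [ 0.5947 -0.0134 -0.0847] h [ 0.4901 -0.0045] rms 0.42
L 3 [ 0.5963 -0.0113 -0.0688] h [ 0.4915 -0.0041] rms 0.83
M 1 [ 0.6102 -0.1606  0.0429] h [ 0.5053 -0.1651] rms 0.88
M 2 [ 0.6082 -0.1664  0.0374] h [ 0.5033 -0.1703] rms 0.9
M 3 [ 0.6101 -0.1629  0.0442] h [ 0.5052 -0.1675] rms 1.1
R 1 [ 0.5958 -0.3053 -0.0182] h [ 0.4908 -0.3034] rms 1.05
R 2 [ 0.5973 -0.3094 -0.0266] h [ 0.4923 -0.3066] rms 0.77
R 3 [ 0.5963 -0.3071 -0.0162] h [ 0.4913 -0.3054] rms 1.06
board 1 [ 0.6482 -0.1573  0.0046] h [ 0.5432 -0.1578] rms 0.94
board 2 [ 0.6456 -0.1623  0.0114] h [ 0.5406 -0.1635] rms 0.81
board 3 [ 0.6478 -0.1596  0.0083] h [ 0.5428 -0.1605] rms 1.09
```

```bash
cat > go.py <<'E'
import sys
from h import *
from scipy.spatial.transform import Rotation as Ro
# usage: go.py gx gy gz yaw : grasp point target (world, m), jaw axis yaw
x,y,z,yaw=map(float,sys.argv[1:5])
s=env.get_state();R=Ro.from_rotvec(s['tcp_rot']);p=np.array(s['position'])
yy=np.array([np.cos(yaw),np.sin(yaw),0]);zz=np.array([0,0,-1.]);xx=np.cross(yy,zz)
Rt=Ro.from_matrix(np.c_[xx,yy,zz])
d=R.inv().apply(np.array([x,y,z+env.grip_depth])-p)*1000
print('d mm',d.round(1),'a deg',np.degrees((R.inv()*Rt).as_rotvec()).round(2))
print(s['time_s'],'grasp now',(p+R.apply([0,0,env.grip_depth])).round(4),'jaw yaw',np.arctan2(*R.as_matrix()[[1,0],1]).round(4),'F',np.round(s['wrist_force'],2),'gap',s['finger_gap'])
E
python3 go.py .4915 -.004 .17 -.069; python3 go.py .4915 -.004 .17 -.069 
```

```text
d mm [-472.2 -488.3   75.5] a deg [-0.   -0.   77.34]
1.7 grasp now [0.1786 0.5989 0.2455] jaw yaw 1.2809 F [ 0.38 -0.17 -0.5 ] gap 0.09211408184442853
d mm [-472.2 -488.3   75.5] a deg [-0.   -0.   77.34]
1.7 grasp now [0.1786 0.5989 0.2455] jaw yaw 1.2809 F [ 0.38 -0.17 -0.5 ] gap 0.09211408184442853
```

```bash
python3 -m crank '[{"dx":-36,"dy":-37,"dz":5,"az":7,"fingers":30},{"dx":-72,"dy":-73,"dz":10,"az":14,"fingers":30},{"dx":-105,"dy":-109,"dz":16,"az":20,"fingers":30},{"dx":-140,"dy":-145,"dz":22,"az":26,"fingers":30},{"dx":-175,"dy":-181,"dz":28,"az":32,"fingers":30},{"dx":-210,"dy":-217,"dz":34,"az":38,"fingers":30},{"dx":-245,"dy":-253,"dz":40,"az":44,"fingers":30},{"dx":-280,"dy":-289,"dz":46,"az":50,"fingers":30},{"dx":-315,"dy":-325,"dz":52,"az":56,"fingers":30},{"dx":-350,"dy":-361,"dz":58,"az":62,"fingers":30},{"dx":-385,"dy":-397,"dz":64,"az":68,"fingers":30},{"dx":-420,"dy":-433,"dz":68,"az":74,"fingers":30}]'; python3 go.py .4915 -.004 .17 -.069
```

```text
d mm [-472.2 -488.3   75.5] a deg [-0.   -0.   77.34]
1.7 grasp now [0.1786 0.5989 0.2455] jaw yaw 1.2809 F [ 0.38 -0.17 -0.5 ] gap 0.09211408184442853invalid input at $[0]: expected keys dx, dy, dz, ax, ay, az, fingers
```

```bash
python3 -m crank '[{"dx":-36,"dy":-37,"dz":5,"ax":0,"ay":0,"az":7,"fingers":30},{"dx":-72,"dy":-73,"dz":10,"ax":0,"ay":0,"az":14,"fingers":30},{"dx":-105,"dy":-109,"dz":16,"ax":0,"ay":0,"az":20,"fingers":30},{"dx":-140,"dy":-145,"dz":22,"ax":0,"ay":0,"az":26,"fingers":30},{"dx":-175,"dy":-181,"dz":28,"ax":0,"ay":0,"az":32,"fingers":30},{"dx":-210,"dy":-217,"dz":34,"ax":0,"ay":0,"az":38,"fingers":30},{"dx":-245,"dy":-253,"dz":40,"ax":0,"ay":0,"az":44,"fingers":30},{"dx":-280,"dy":-289,"dz":46,"ax":0,"ay":0,"az":50,"fingers":30},{"dx":-315,"dy":-325,"dz":52,"ax":0,"ay":0,"az":56,"fingers":30},{"dx":-350,"dy":-361,"dz":58,"ax":0,"ay":0,"az":62,"fingers":30},{"dx":-385,"dy":-397,"dz":64,"ax":0,"ay":0,"az":68,"fingers":30},{"dx":-420,"dy":-433,"dz":68,"ax":0,"ay":0,"az":74,"fingers":30}]'; python3 go.py .4915 -.004 .17 -.069
```

```text
time_s: 2.9
position: [0.4546, 0.0684, 0.3374]
tcp_rot: [2.237, 2.205, 0.002]
wrist_force: [0.9, 1.0, 0.5]
finger_gap: 0.03
d mm [-71.9  37.9   8.2] a deg [ 0.05 -0.04  3.13]
2.9 grasp now [0.4547 0.0685 0.1782] jaw yaw -0.0144 F [0.88 0.96 0.54] gap 0.02998779184455905
```

```bash
python3 -m crank '[{"dx":-36,"dy":19,"dz":4,"ax":0,"ay":0,"az":2,"fingers":30},{"dx":-65,"dy":34,"dz":8,"ax":0,"ay":0,"az":3.1,"fingers":30},{"dx":-72,"dy":38,"dz":8,"ax":0,"ay":0,"az":3.1,"fingers":30},{"dx":-72,"dy":38,"dz":8,"ax":0,"ay":0,"az":3.1,"fingers":30}]'; python3 go.py .4915 -.004 .052 -.069
python3 - <<'E'
from h import *
p=env.capture('wrist');cv2.imwrite('pics/w1.png',p['frame'])
q=env.capture('top');crop(q,235,150,365,280,4,'t1.png')
for m in env.mark_of(p,'box_left_handle'): print(m['xy'],m['confidence'],onz(p,m['xy'],.052))
a=onz(q,(286,237),.052);print(proj(p,[.4915,-.004,.052]))
E
```

```text
time_s: 3.3
position: [0.4916, -0.0032, 0.3293]
tcp_rot: [2.294, 2.146, -0.0]
wrist_force: [0.2, 0.4, 0.2]
finger_gap: 0.0299
d mm [-8.000e-01 -1.000e-01  1.181e+02] a deg [0.01 0.02 0.11]
3.3 grasp now [ 0.4916 -0.0033  0.1701] jaw yaw -0.067 F [0.24 0.36 0.17] gap 0.029873331126863217
[286.1, 201.3] 0.91 [ 4.94226231e-01 -2.06087516e-04  5.20000000e-02]
[282.61228838 206.71740651]
```

View pics/w1.png

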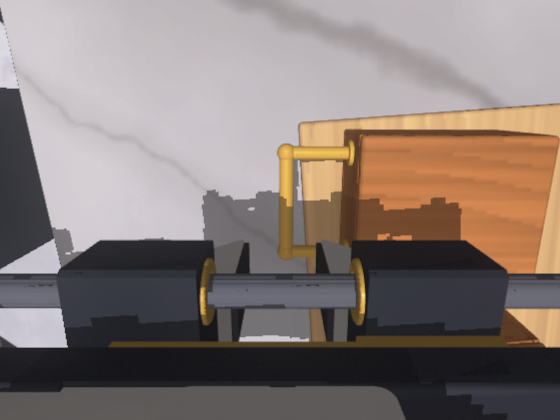

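View pics/t1.png

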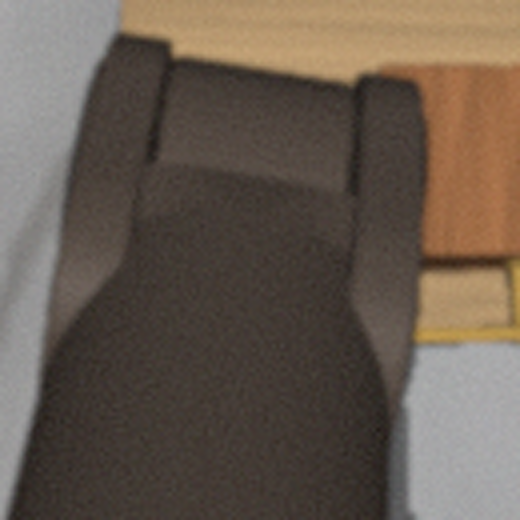

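The wrist view shows the wooden left box, not the blue one. Its bar runs from (286,153) to (286,252), parallel to the tool and about 2–3 mm ahead of the estimate. Going down now, slowing near the end.

```bash
python3 -m crank '[{"dx":2,"dy":2,"dz":30,"ax":0,"ay":0,"az":0,"fingers":30},{"dx":2,"dy":2,"dz":60,"ax":0,"ay":0,"az":0,"fingers":30},{"dx":2,"dy":2,"dz":85,"ax":0,"ay":0,"az":0,"fingers":30},{"dx":2,"dy":2,"dz":105,"ax":0,"ay":0,"az":0,"fingers":30},{"dx":2,"dy":2,"dz":116,"ax":0,"ay":0,"az":0,"fingers":30},{"dx":2,"dy":2,"dz":116,"ax":0,"ay":0,"az":0,"fingers":30}]'
python3 - <<'E'
from h import *
p=env.capture('wrist');cv2.imwrite('pics/w2.png',p['frame'])
E
```

```text
time_s: 4.05
position: [0.4928, 0.0008, 0.2125]
tcp_rot: [-2.289, -2.149, 0.002]
wrist_force: [-0.3, -0.2, -0.4]
finger_gap: 0.0298
```

View pics/w2.png

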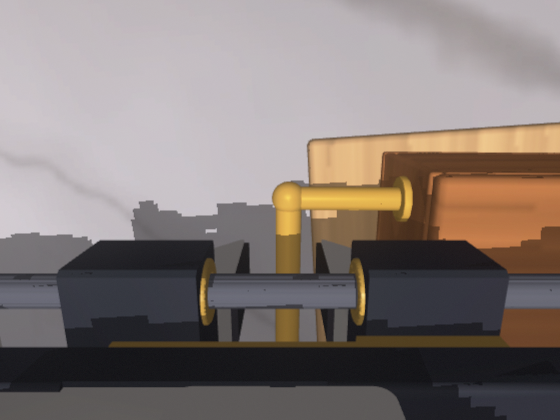

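The bar, at column 288, lies between the fingers at 245 and 320. Closing now.

```bash
python3 -m crank '[{"dx":0,"dy":1,"dz":0,"ax":0,"ay":0,"az":0,"fingers":20},{"dx":0,"dy":1,"dz":0,"ax":0,"ay":0,"az":0,"fingers":12},{"dx":0,"dy":1,"dz":0,"ax":0,"ay":0,"az":0,"fingers":4},{"dx":0,"dy":1,"dz":0,"ax":0,"ay":0,"az":0,"fingers":4},{"dx":0,"dy":1,"dz":0,"ax":0,"ay":0,"az":0,"fingers":4}]'
```

```text
time_s: 4.6
position: [0.4945, -0.0003, 0.2139]
tcp_rot: [2.292, 2.148, 0.002]
wrist_force: [-1.3, 1.5, 7.6]
finger_gap: 0.0089
```

```bash
python3 -m crank '[{"dx":0,"dy":1,"dz":-1.5,"ax":0,"ay":0,"az":0,"fingers":4},{"dx":0,"dy":1,"dz":-3,"ax":0,"ay":0,"az":0,"fingers":4},{"dx":0,"dy":1.5,"dz":-5,"ax":0,"ay":0,"az":0,"fingers":4},{"dx":0,"dy":2,"dz":-7,"ax":0,"ay":0,"az":0,"fingers":4},{"dx":0,"dy":2,"dz":-7,"ax":0,"ay":0,"az":0,"fingers":4},{"dx":0,"dy":2,"dz":-7,"ax":0,"ay":0,"az":0,"fingers":4}]'
```

```text
time_s: 5.2
position: [0.4963, -0.0004, 0.2203]
tcp_rot: [-2.292, -2.148, 0.0]
wrist_force: [0.2, 1.9, -3.2]
finger_gap: 0.0091
```

```bash
python3 - <<'E'
from h import *
for i in range(3):
    p=env.capture('wrist');print(np.round(env.get_state()['wrist_force'],2))
cv2.imwrite('pics/w3.png',p['frame'])
E
```

```text
[ 0.31  0.12 -2.92]
[-0.12 -0.29 -3.67]
[ 0.35  0.31 -2.64]
```

View pics/w3.png

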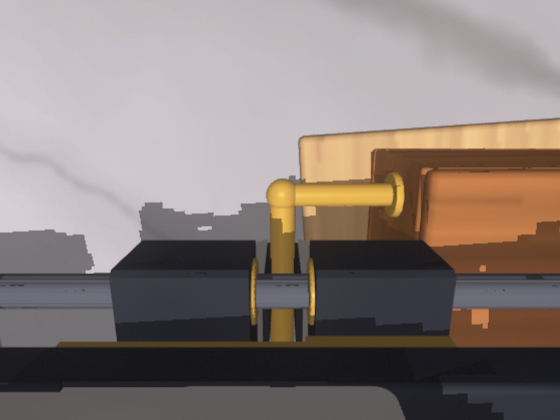

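The bar is held and the measured load is about 3 N. Continuing to 20 mm.

```bash
python3 -m crank '[{"dx":0,"dy":1,"dz":-3,"ax":0,"ay":0,"az":0,"fingers":4},{"dx":0,"dy":2,"dz":-6,"ax":0,"ay":0,"az":0,"fingers":4},{"dx":0,"dy":3,"dz":-9,"ax":0,"ay":0,"az":0,"fingers":4},{"dx":0,"dy":4,"dz":-12,"ax":0,"ay":0,"az":0,"fingers":4},{"dx":0,"dy":4,"dz":-13,"ax":0,"ay":0,"az":0,"fingers":4},{"dx":0,"dy":4,"dz":-13,"ax":0,"ay":0,"az":0,"fingers":4},{"dx":0,"dy":4,"dz":-13,"ax":0,"ay":0,"az":0,"fingers":4}]'
python3 - <<'E'
from h import *
for i in range(5):
    p=env.capture('wrist');print(np.round(env.get_state()['wrist_force'],2))
q=env.capture('scene');crop(q,210,150,400,290,4,'s3.png')
E
```

```text
time_s: 6.05
position: [0.5005, -0.0008, 0.2334]
tcp_rot: [2.292, 2.148, 0.0]
wrist_force: [-0.1, 0.5, -3.4]
finger_gap: 0.0086
[ 0.65  0.36 -3.68]
[-1.34 -0.31 -3.03]
[ 0.21 -0.29 -3.31]
[ 0.36  0.56 -3.31]
[ 0.26  0.94 -3.99]
```

View pics/s3.png

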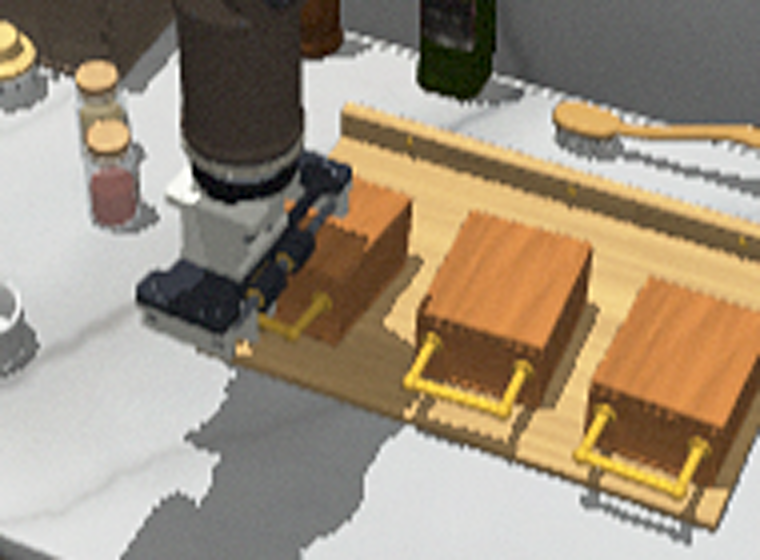

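```bash
python3 -m crank '[{"dx":0,"dy":-1.5,"dz":4,"ax":0,"ay":0,"az":0,"fingers":4},{"dx":0,"dy":-3,"dz":8,"ax":0,"ay":0,"az":0,"fingers":4},{"dx":0,"dy":-4,"dz":12,"ax":0,"ay":0,"az":0,"fingers":4},{"dx":0,"dy":-5,"dz":15,"ax":0,"ay":0,"az":0,"fingers":4},{"dx":0,"dy":-5,"dz":17,"ax":0,"ay":0,"az":0,"fingers":4},{"dx":0,"dy":-6,"dz":18,"ax":0,"ay":0,"az":0,"fingers":4},{"dx":0,"dy":-6,"dz":19,"ax":0,"ay":0,"az":0,"fingers":4},{"dx":0,"dy":-6,"dz":19,"ax":0,"ay":0,"az":0,"fingers":4}]'
```

```text
time_s: 7.15
position: [0.4945, -0.0004, 0.2143]
tcp_rot: [2.292, 2.148, 0.0]
wrist_force: [2.3, -0.3, -3.5]
finger_gap: 0.0087
```

```bash
python3 -m crank '[{"dx":0,"dy":0,"dz":0.7,"ax":0,"ay":0,"az":0,"fingers":4},{"dx":0,"dy":0,"dz":1,"ax":0,"ay":0,"az":0,"fingers":4},{"dx":0,"dy":0,"dz":1,"ax":0,"ay":0,"az":0,"fingers":4}]'
```

```text
time_s: 7.45
position: [0.4945, -0.0005, 0.2139]
tcp_rot: [-2.292, -2.148, -0.001]
wrist_force: [-0.3, -0.3, 7.5]
finger_gap: 0.0089
```

Touchdown is at z≈0.2139. Releasing and rising.

```bash
python3 -m crank '[{"dx":0,"dy":0,"dz":-0.6,"ax":0,"ay":0,"az":0,"fingers":4},{"dx":0,"dy":0,"dz":-0.6,"ax":0,"ay":0,"az":0,"fingers":20},{"dx":0,"dy":0,"dz":-0.6,"ax":0,"ay":0,"az":0,"fingers":30},{"dx":0,"dy":0,"dz":-0.6,"ax":0,"ay":0,"az":0,"fingers":30},{"dx":0,"dy":0,"dz":-25,"ax":0,"ay":0,"az":0,"fingers":30},{"dx":0,"dy":0,"dz":-60,"ax":0,"ay":0,"az":0,"fingers":30},{"dx":0,"dy":0,"dz":-100,"ax":0,"ay":0,"az":0,"fingers":30},{"dx":0,"dy":0,"dz":-110,"ax":0,"ay":0,"az":0,"fingers":30},{"dx":0,"dy":0,"dz":-110,"ax":0,"ay":0,"az":0,"fingers":30}]'; python3 go.py .508 -.165 .165 .044
```

```text
time_s: 8.35
position: [0.4949, -0.0003, 0.3247]
tcp_rot: [2.291, 2.148, 0.005]
wrist_force: [0.4, 0.2, -0.3]
finger_gap: 0.0296
d mm [-163.5   23.7    0.3] a deg [ 0.18 -0.06 -6.21]
8.35 grasp now [ 4.954e-01 -1.000e-04  1.655e-01] jaw yaw -0.0644 F [ 0.37  0.24 -0.31] gap 0.029622666692067375
```

```bash
python3 -m crank '[{"dx":-40,"dy":6,"dz":0,"ax":0,"ay":0,"az":-2,"fingers":30},{"dx":-80,"dy":12,"dz":0,"ax":0,"ay":0,"az":-4,"fingers":30},{"dx":-120,"dy":18,"dz":0,"ax":0,"ay":0,"az":-5,"fingers":30},{"dx":-150,"dy":22,"dz":0,"ax":0,"ay":0,"az":-6.2,"fingers":30},{"dx":-163,"dy":24,"dz":0,"ax":0,"ay":0,"az":-6.2,"fingers":30},{"dx":-163,"dy":24,"dz":0,"ax":0,"ay":0,"az":-6.2,"fingers":30}]'; python3 go.py .508 -.165 .165 .044
python3 - <<'E'
from h import *
p=env.capture('wrist');cv2.imwrite('pics/w4.png',p['frame'])
print(proj(p,[.508,-.165,.052]))
for m in env.mark_of(p,'box_middle_handle'): print(m['xy'],m['confidence'],onz(p,m['xy'],.052))
E
```

```text
time_s: 8.95
position: [0.5072, -0.1661, 0.322]
tcp_rot: [-2.176, -2.264, 0.003]
wrist_force: [-1.0, -0.3, 0.3]
finger_gap: 0.03
d mm [ 1.1  0.8 -2.2] a deg [-0.11  0.01 -0.24]
8.95 grasp now [ 0.5069 -0.1662  0.1628] jaw yaw 0.0398 F [-1.   -0.31  0.31] gap 0.030011673013634787
[284.84081172 206.89595892]
[282.7, 211.3] 0.72 [ 0.50665134 -0.16821286  0.052     ]
```

View pics/w4.png

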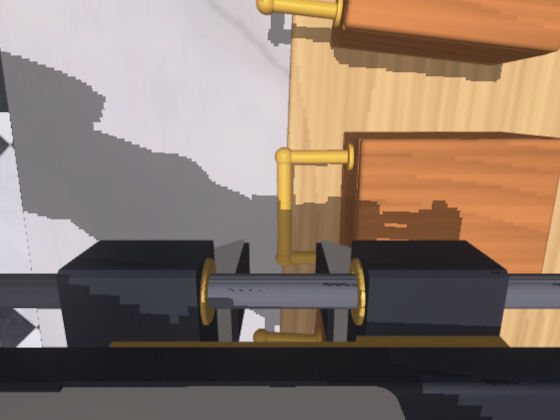

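The middle bar runs from (284,157) to (284,258), square to the tool, and matches the target to about 1 mm. Descending.

```bash
python3 -m crank '[{"dx":0,"dy":1,"dz":30,"ax":0,"ay":0,"az":0,"fingers":30},{"dx":0,"dy":1,"dz":60,"ax":0,"ay":0,"az":0,"fingers":30},{"dx":0,"dy":1,"dz":85,"ax":0,"ay":0,"az":0,"fingers":30},{"dx":0,"dy":1,"dz":102,"ax":0,"ay":0,"az":0,"fingers":30},{"dx":0,"dy":1,"dz":109,"ax":0,"ay":0,"az":0,"fingers":30},{"dx":0,"dy":1,"dz":109,"ax":0,"ay":0,"az":0,"fingers":30}]'
python3 - <<'E'
from h import *
p=env.capture('wrist');cv2.imwrite('pics/w5.png',p['frame'])
E
```

```text
time_s: 9.65
position: [0.5087, -0.1629, 0.2135]
tcp_rot: [-2.169, -2.27, 0.001]
wrist_force: [0.0, 0.1, 0.9]
finger_gap: 0.0298
```

View pics/w5.png

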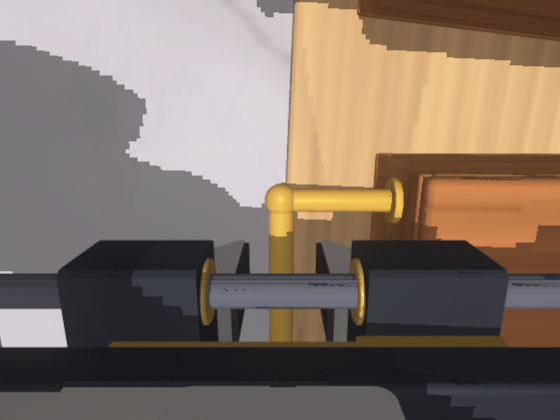

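The bar at column 281 is centred between the fingers. Closing and lifting.

```bash
python3 -m crank '[{"dx":0,"dy":0,"dz":-0.5,"ax":0,"ay":0,"az":0,"fingers":20},{"dx":0,"dy":0,"dz":-0.5,"ax":0,"ay":0,"az":0,"fingers":12},{"dx":0,"dy":0,"dz":-0.5,"ax":0,"ay":0,"az":0,"fingers":4},{"dx":0,"dy":0,"dz":-0.5,"ax":0,"ay":0,"az":0,"fingers":4},{"dx":0,"dy":0,"dz":-0.5,"ax":0,"ay":0,"az":0,"fingers":4}]'; python3 -m crank '[{"dx":0,"dy":0.5,"dz":-2,"ax":0,"ay":0,"az":0,"fingers":4},{"dx":0,"dy":1,"dz":-5,"ax":0,"ay":0,"az":0,"fingers":4},{"dx":0,"dy":2,"dz":-8,"ax":0,"ay":0,"az":0,"fingers":4},{"dx":0,"dy":3,"dz":-11,"ax":0,"ay":0,"az":0,"fingers":4},{"dx":0,"dy":4,"dz":-14,"ax":0,"ay":0,"az":0,"fingers":4},{"dx":0,"dy":5,"dz":-17,"ax":0,"ay":0,"az":0,"fingers":4},{"dx":0,"dy":6,"dz":-20,"ax":0,"ay":0,"az":0,"fingers":4},{"dx":0,"dy":6,"dz":-20,"ax":0,"ay":0,"az":0,"fingers":4},{"dx":0,"dy":6,"dz":-20,"ax":0,"ay":0,"az":0,"fingers":4}]'
python3 - <<'E'
from h import *
for i in range(5):
    p=env.capture('wrist');print(np.round(env.get_state()['wrist_force'],2))
q=env.capture('scene');crop(q,210,150,400,290,4,'s5.png')
E
```

```text
time_s: 10.2
position: [0.5088, -0.1646, 0.2151]
tcp_rot: [2.173, 2.269, 0.001]
wrist_force: [-1.9, -0.0, 3.7]
finger_gap: 0.0095
time_s: 11.1
position: [0.5149, -0.1642, 0.2349]
tcp_rot: [2.172, 2.269, 0.0]
wrist_force: [-0.1, -0.3, 0.2]
finger_gap: 0.0086
[ 0.03  0.45 -0.92]
[-0.38 -0.04 -0.72]
[-0.59 -0.56 -1.16]
[-0.03 -0.39 -1.41]
[ 0.28  0.27 -1.41]
```

View pics/s5.png

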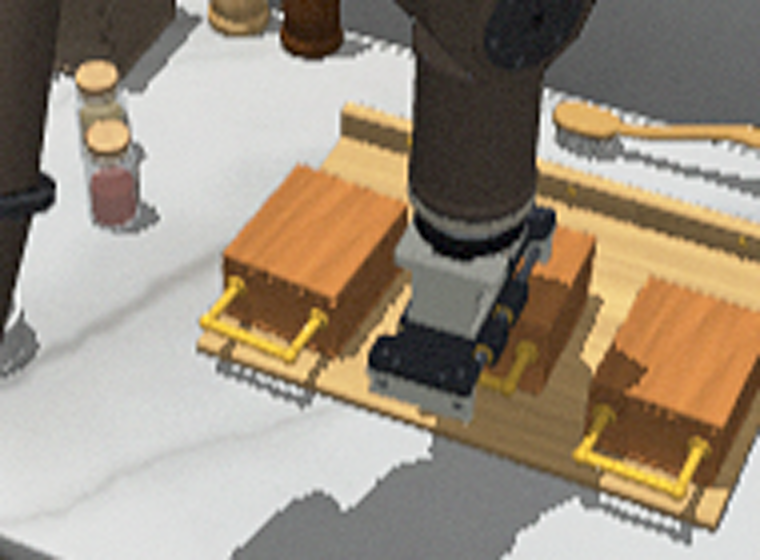

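The middle box reads about 1 N, so it is nearly empty. The left box is back in place. Setting down.

```bash
python3 -m crank '[{"dx":0,"dy":-1.5,"dz":4,"ax":0,"ay":0,"az":0,"fingers":4},{"dx":0,"dy":-3,"dz":8,"ax":0,"ay":0,"az":0,"fingers":4},{"dx":0,"dy":-4,"dz":12,"ax":0,"ay":0,"az":0,"fingers":4},{"dx":0,"dy":-5,"dz":15,"ax":0,"ay":0,"az":0,"fingers":4},{"dx":0,"dy":-5.5,"dz":17,"ax":0,"ay":0,"az":0,"fingers":4},{"dx":0,"dy":-6,"dz":18.5,"ax":0,"ay":0,"az":0,"fingers":4},{"dx":0,"dy":-6,"dz":19.3,"ax":0,"ay":0,"az":0,"fingers":4},{"dx":0,"dy":-6,"dz":19.7,"ax":0,"ay":0,"az":0,"fingers":4},{"dx":0,"dy":-6,"dz":19.7,"ax":0,"ay":0,"az":0,"fingers":4}]'
```

```text
time_s: 12.3
position: [0.5085, -0.1646, 0.2153]
tcp_rot: [-2.172, -2.269, 0.0]
wrist_force: [-3.9, 0.3, 4.7]
finger_gap: 0.0093
```

Touching down with a mild force. Release, rise and move to the right box.

```bash
python3 -m crank '[{"dx":0,"dy":0,"dz":-0.4,"ax":0,"ay":0,"az":0,"fingers":20},{"dx":0,"dy":0,"dz":-0.4,"ax":0,"ay":0,"az":0,"fingers":30},{"dx":0,"dy":0,"dz":-0.4,"ax":0,"ay":0,"az":0,"fingers":30},{"dx":0,"dy":0,"dz":-25,"ax":0,"ay":0,"az":0,"fingers":30},{"dx":0,"dy":0,"dz":-60,"ax":0,"ay":0,"az":0,"fingers":30},{"dx":0,"dy":0,"dz":-100,"ax":0,"ay":0,"az":0,"fingers":30},{"dx":0,"dy":0,"dz":-110,"ax":0,"ay":0,"az":0,"fingers":30},{"dx":0,"dy":0,"dz":-110,"ax":0,"ay":0,"az":0,"fingers":30}]'; python3 go.py .494 -.304 .165 -.018
```

```text
time_s: 13.1
position: [0.5094, -0.1647, 0.3267]
tcp_rot: [2.17, 2.267, 0.004]
wrist_force: [-0.8, -0.2, -0.4]
finger_gap: 0.0302
d mm [-138.5  -21.5    2.5] a deg [0.22 0.02 3.54]
13.1 grasp now [ 0.5101 -0.1647  0.1675] jaw yaw 0.0437 F [-0.78 -0.21 -0.44] gap 0.03023510339661718
```

```bash
python3 -m crank '[{"dx":-40,"dy":-6,"dz":0,"ax":0,"ay":0,"az":1,"fingers":30},{"dx":-80,"dy":-12,"dz":0,"ax":0,"ay":0,"az":2,"fingers":30},{"dx":-115,"dy":-18,"dz":1,"ax":0,"ay":0,"az":3,"fingers":30},{"dx":-138,"dy":-21.5,"dz":2,"ax":0,"ay":0,"az":3.5,"fingers":30},{"dx":-138,"dy":-21.5,"dz":2,"ax":0,"ay":0,"az":3.5,"fingers":30},{"dx":-138,"dy":-21.5,"dz":2,"ax":0,"ay":0,"az":3.5,"fingers":30}]'; python3 go.py .494 -.304 .054 -.018
python3 - <<'E'
from h import *
p=env.capture('wrist');cv2.imwrite('pics/w6.png',p['frame'])
print(proj(p,[.494,-.304,.052]))
for m in env.mark_of(p,'box_right_handle'): print(m['xy'],m['confidence'],onz(p,m['xy'],.052))
E
```

```text
time_s: 13.7
position: [0.493, -0.3032, 0.3215]
tcp_rot: [-2.24, -2.199, 0.001]
wrist_force: [0.3, 0.1, -0.1]
finger_gap: 0.0302
d mm [ -0.9   1.3 108.3] a deg [-0.12 -0.07 -0.03]
13.7 grasp now [ 0.4926 -0.303   0.1623] jaw yaw -0.0185 F [ 0.33  0.06 -0.13] gap 0.030239438786971422
[285.23601172 210.25025905]
[279.4, 208.2] 0.86 [ 0.48999847 -0.30246522  0.052     ]
```

View pics/w6.png

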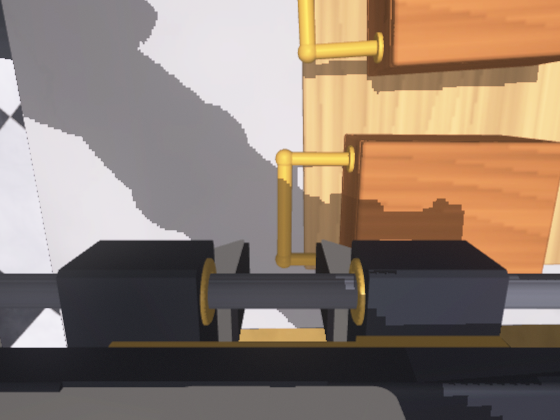

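The right bar runs from (284,158) to (284,261) and is centred. Descending 108 mm.

```bash
python3 -m crank '[{"dx":0,"dy":1,"dz":30,"ax":0,"ay":0,"az":0,"fingers":30},{"dx":0,"dy":1,"dz":60,"ax":0,"ay":0,"az":0,"fingers":30},{"dx":0,"dy":1,"dz":85,"ax":0,"ay":0,"az":0,"fingers":30},{"dx":0,"dy":1,"dz":102,"ax":0,"ay":0,"az":0,"fingers":30},{"dx":0,"dy":1,"dz":107,"ax":0,"ay":0,"az":0,"fingers":30},{"dx":0,"dy":1,"dz":107,"ax":0,"ay":0,"az":0,"fingers":30}]'
python3 - <<'E'
from h import *
p=env.capture('wrist');cv2.imwrite('pics/w7.png',p['frame'])
E
```

```text
time_s: 14.4
position: [0.4945, -0.3023, 0.2156]
tcp_rot: [-2.238, -2.202, 0.0]
wrist_force: [-0.2, 0.2, 0.3]
finger_gap: 0.0301
```

View pics/w7.png

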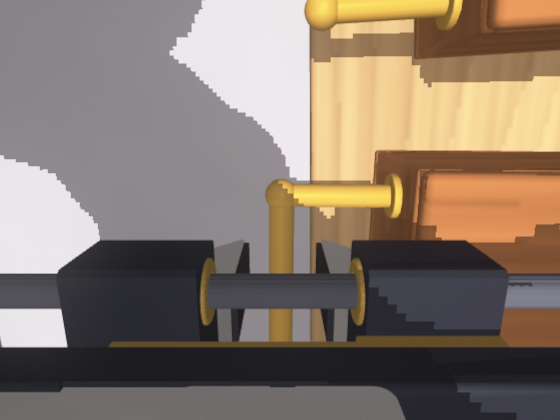

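The bar at column 281 is centred. Closing and lifting.

```bash
python3 -m crank '[{"dx":0,"dy":0,"dz":-0.5,"ax":0,"ay":0,"az":0,"fingers":20},{"dx":0,"dy":0,"dz":-0.5,"ax":0,"ay":0,"az":0,"fingers":12},{"dx":0,"dy":0,"dz":-0.5,"ax":0,"ay":0,"az":0,"fingers":4},{"dx":0,"dy":0,"dz":-0.5,"ax":0,"ay":0,"az":0,"fingers":4},{"dx":0,"dy":0,"dz":-0.5,"ax":0,"ay":0,"az":0,"fingers":4}]'; python3 -m crank '[{"dx":0,"dy":0.5,"dz":-2,"ax":0,"ay":0,"az":0,"fingers":4},{"dx":0,"dy":1,"dz":-5,"ax":0,"ay":0,"az":0,"fingers":4},{"dx":0,"dy":2,"dz":-8,"ax":0,"ay":0,"az":0,"fingers":4},{"dx":0,"dy":3,"dz":-11,"ax":0,"ay":0,"az":0,"fingers":4},{"dx":0,"dy":4,"dz":-14,"ax":0,"ay":0,"az":0,"fingers":4},{"dx":0,"dy":5,"dz":-17,"ax":0,"ay":0,"az":0,"fingers":4},{"dx":0,"dy":6,"dz":-20,"ax":0,"ay":0,"az":0,"fingers":4},{"dx":0,"dy":6,"dz":-20,"ax":0,"ay":0,"az":0,"fingers":4},{"dx":0,"dy":6,"dz":-20,"ax":0,"ay":0,"az":0,"fingers":4}]'
python3 - <<'E'
from h import *
for i in range(5):
    p=env.capture('wrist');print(np.round(env.get_state()['wrist_force'],2))
q=env.capture('scene');crop(q,240,150,430,290,4,'s7.png')
E
```

```text
time_s: 14.95
position: [0.4943, -0.3035, 0.217]
tcp_rot: [2.241, 2.201, 0.0]
wrist_force: [-1.1, 0.5, 4.2]
finger_gap: 0.0094
time_s: 15.85
position: [0.5005, -0.3034, 0.2367]
tcp_rot: [2.241, 2.202, 0.0]
wrist_force: [-0.5, 0.0, -0.4]
finger_gap: 0.0089
[ 1.11  0.04 -0.67]
[-0.64 -0.38 -2.13]
[ 0.13 -0.33 -1.  ]
[ 0.63 -0.07 -1.97]
[ 1.16 -0.26 -1.84]
```

View pics/s7.png

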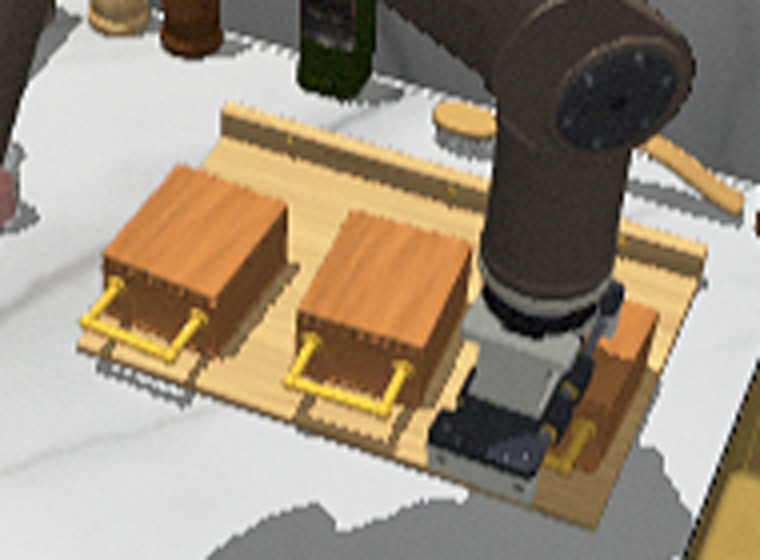

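The right box reads about 1.3 N and the middle about 1.1 N, against about 3.4 N for the left. The left box is the full one. Setting this one down.

```bash
python3 -m crank '[{"dx":0,"dy":-1.5,"dz":4,"ax":0,"ay":0,"az":0,"fingers":4},{"dx":0,"dy":-3,"dz":8,"ax":0,"ay":0,"az":0,"fingers":4},{"dx":0,"dy":-4,"dz":12,"ax":0,"ay":0,"az":0,"fingers":4},{"dx":0,"dy":-5,"dz":15,"ax":0,"ay":0,"az":0,"fingers":4},{"dx":0,"dy":-5.5,"dz":17,"ax":0,"ay":0,"az":0,"fingers":4},{"dx":0,"dy":-6,"dz":18.5,"ax":0,"ay":0,"az":0,"fingers":4},{"dx":0,"dy":-6,"dz":19.3,"ax":0,"ay":0,"az":0,"fingers":4},{"dx":0,"dy":-6,"dz":19.7,"ax":0,"ay":0,"az":0,"fingers":4},{"dx":0,"dy":-6,"dz":19.7,"ax":0,"ay":0,"az":0,"fingers":4}]'
```

```text
time_s: 17.05
position: [0.4941, -0.3033, 0.2171]
tcp_rot: [-2.241, -2.201, -0.0]
wrist_force: [-2.3, 2.0, 4.2]
finger_gap: 0.0088
```

```bash
python3 -m crank '[{"dx":0,"dy":0,"dz":-0.4,"ax":0,"ay":0,"az":0,"fingers":20},{"dx":0,"dy":0,"dz":-0.4,"ax":0,"ay":0,"az":0,"fingers":30},{"dx":0,"dy":0,"dz":-0.4,"ax":0,"ay":0,"az":0,"fingers":30},{"dx":0,"dy":0,"dz":-25,"ax":0,"ay":0,"az":0,"fingers":30},{"dx":0,"dy":0,"dz":-60,"ax":0,"ay":0,"az":0,"fingers":30},{"dx":0,"dy":0,"dz":-100,"ax":0,"ay":0,"az":0,"fingers":30},{"dx":0,"dy":0,"dz":-110,"ax":0,"ay":0,"az":0,"fingers":30},{"dx":0,"dy":0,"dz":-110,"ax":0,"ay":0,"az":0,"fingers":30}]'; python3 go.py .495 0 .165 -.069
python3 - <<'E'
from h import *
p=env.capture('wrist');cv2.imwrite('pics/w8.png',p['frame'])
q=env.capture('top');crop(q,255,115,445,255,4,'t8.png')
E
```

```text
time_s: 17.85
position: [0.4949, -0.3037, 0.3286]
tcp_rot: [2.238, 2.2, 0.002]
wrist_force: [-0.6, -0.2, -0.4]
finger_gap: 0.0299
d mm [303.7  -5.2   4. ] a deg [0.21 0.07 2.96]
17.85 grasp now [ 0.4954 -0.3039  0.1694] jaw yaw -0.0173 F [-0.61 -0.2  -0.45] gap 0.02987324840597549
```

View pics/t8.png

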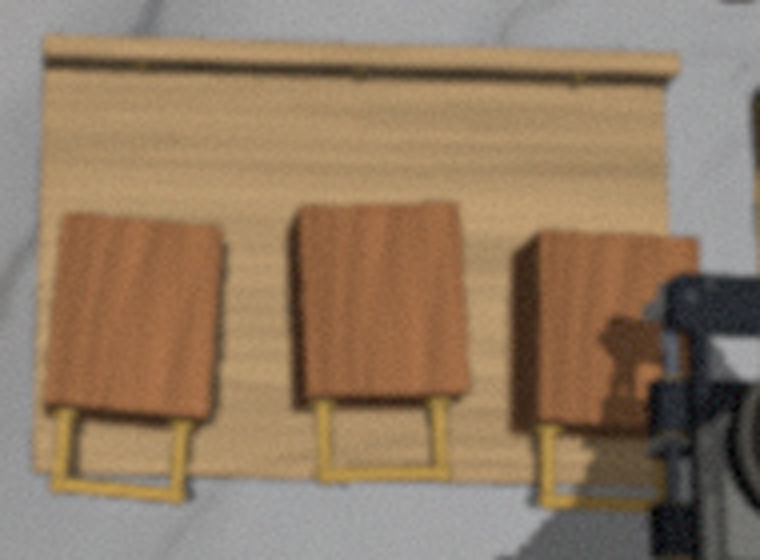

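All three boxes stand where they began. Back over the left one.

```bash
python3 -m crank '[{"dx":45,"dy":-1,"dz":0,"ax":0,"ay":0,"az":0.5,"fingers":30},{"dx":90,"dy":-2,"dz":1,"ax":0,"ay":0,"az":1,"fingers":30},{"dx":135,"dy":-3,"dz":1,"ax":0,"ay":0,"az":1.5,"fingers":30},{"dx":180,"dy":-4,"dz":2,"ax":0,"ay":0,"az":2,"fingers":30},{"dx":225,"dy":-5,"dz":2,"ax":0,"ay":0,"az":2.5,"fingers":30},{"dx":265,"dy":-5,"dz":3,"ax":0,"ay":0,"az":3,"fingers":30},{"dx":295,"dy":-5,"dz":3,"ax":0,"ay":0,"az":3,"fingers":30},{"dx":303.5,"dy":-5,"dz":3,"ax":0,"ay":0,"az":3,"fingers":30},{"dx":303.5,"dy":-5,"dz":3,"ax":0,"ay":0,"az":3,"fingers":30},{"dx":303.5,"dy":-5,"dz":3,"ax":0,"ay":0,"az":3,"fingers":30}]'; python3 go.py .495 0 .055 -.069
python3 - <<'E'
from h import *
p=env.capture('wrist');cv2.imwrite('pics/w9.png',p['frame'])
E
```

```text
time_s: 18.95
position: [0.4944, -0.0009, 0.3233]
tcp_rot: [-2.299, -2.141, 0.002]
wrist_force: [-0.1, -0.6, -1.2]
finger_gap: 0.0302
d mm [  1.1   0.6 109.1] a deg [-0.06  0.06 -0.11]
18.95 grasp now [ 0.4942 -0.0011  0.1641] jaw yaw -0.071 F [-0.08 -0.57 -1.24] gap 0.030187788523298176
```

View pics/w9.png

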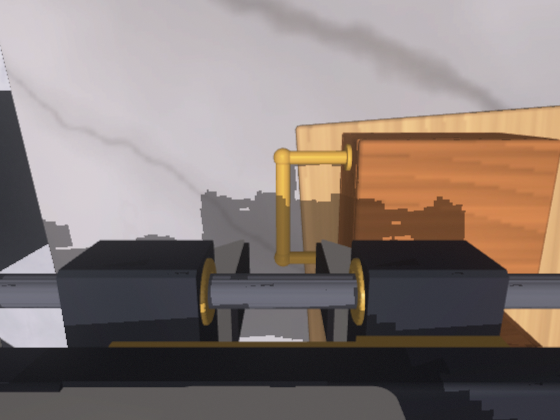

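The left bar, (283,157) to (283,258), is centred and parallel to the tool. Descending and closing.

```bash
python3 -m crank '[{"dx":0,"dy":0.5,"dz":30,"ax":0,"ay":0,"az":0,"fingers":30},{"dx":0,"dy":0.5,"dz":60,"ax":0,"ay":0,"az":0,"fingers":30},{"dx":0,"dy":0.5,"dz":85,"ax":0,"ay":0,"az":0,"fingers":30},{"dx":0,"dy":0.5,"dz":102,"ax":0,"ay":0,"az":0,"fingers":30},{"dx":0,"dy":0.5,"dz":108,"ax":0,"ay":0,"az":0,"fingers":30},{"dx":0,"dy":0.5,"dz":108,"ax":0,"ay":0,"az":0,"fingers":30},{"dx":0,"dy":0.5,"dz":107.5,"ax":0,"ay":0,"az":0,"fingers":20},{"dx":0,"dy":0.5,"dz":107.5,"ax":0,"ay":0,"az":0,"fingers":12},{"dx":0,"dy":0.5,"dz":107.5,"ax":0,"ay":0,"az":0,"fingers":4},{"dx":0,"dy":0.5,"dz":107.5,"ax":0,"ay":0,"az":0,"fingers":4},{"dx":0,"dy":0.5,"dz":107.5,"ax":0,"ay":0,"az":0,"fingers":4}]'
python3 -m crank '[{"dx":0,"dy":0.3,"dz":-2,"ax":0,"ay":0,"az":0,"fingers":4},{"dx":0,"dy":0.8,"dz":-4,"ax":0,"ay":0,"az":0,"fingers":4},{"dx":0,"dy":1.5,"dz":-6.5,"ax":0,"ay":0,"az":0,"fingers":4},{"dx":0,"dy":1.5,"dz":-7,"ax":0,"ay":0,"az":0,"fingers":4},{"dx":0,"dy":1.5,"dz":-7,"ax":0,"ay":0,"az":0,"fingers":4}]'
python3 go.py .58 -.007 .0625 .008
```

```text
time_s: 20.1
position: [0.4951, 0.0002, 0.217]
tcp_rot: [-2.298, -2.142, -0.001]
wrist_force: [-1.9, 0.4, 7.5]
finger_gap: 0.0089
time_s: 20.6
position: [0.4967, 0.0001, 0.2235]
tcp_rot: [2.298, 2.142, 0.0]
wrist_force: [-0.9, 0.7, -3.3]
finger_gap: 0.009
d mm [-1.3 83.6  1.8] a deg [ 0.01 -0.   -4.46]
20.6 grasp now [4.967e-01 1.000e-04 6.430e-02] jaw yaw -0.0699 F [-0.89  0.67 -3.32] gap 0.009005461558037699
```

Lifted 6.5 mm and holding 3.3 N. Sliding back while squaring up by 4.4°.

```bash
python3 -m crank '[{"dx":0,"dy":4,"dz":0,"ax":0,"ay":0,"az":-0.3,"fingers":4},{"dx":0,"dy":11,"dz":0,"ax":0,"ay":0,"az":-0.7,"fingers":4},{"dx":-0.2,"dy":19,"dz":0,"ax":0,"ay":0,"az":-1.1,"fingers":4},{"dx":-0.4,"dy":27,"dz":0,"ax":0,"ay":0,"az":-1.5,"fingers":4},{"dx":-0.6,"dy":35,"dz":0,"ax":0,"ay":0,"az":-2,"fingers":4},{"dx":-0.8,"dy":43,"dz":0,"ax":0,"ay":0,"az":-2.5,"fingers":4},{"dx":-1,"dy":51,"dz":0,"ax":0,"ay":0,"az":-3,"fingers":4},{"dx":-1.1,"dy":59,"dz":0,"ax":0,"ay":0,"az":-3.5,"fingers":4},{"dx":-1.2,"dy":67,"dz":0,"ax":0,"ay":0,"az":-4,"fingers":4},{"dx":-1.3,"dy":75,"dz":0,"ax":0,"ay":0,"az":-4.4,"fingers":4},{"dx":-1.3,"dy":79,"dz":0,"ax":0,"ay":0,"az":-4.4,"fingers":4},{"dx":-1.3,"dy":80,"dz":0,"ax":0,"ay":0,"az":-4.4,"fingers":4}]'
python3 go.py .61 -.007 .0625 .008
python3 - <<'E'
from h import *
q=env.capture('top');crop(q,245,105,435,245,4,'t10.png')
p=env.capture('wrist');cv2.imwrite('pics/w10.png',p['frame'])
q=env.capture('scene');crop(q,240,150,430,290,4,'s10.png')
E
```

```text
time_s: 21.8
position: [0.577, -0.0069, 0.2234]
tcp_rot: [2.214, 2.229, 0.001]
wrist_force: [-2.6, -0.7, -2.0]
finger_gap: 0.0092
d mm [-0.4 33.   1.8] a deg [ 0.03  0.   -0.07]
21.8 grasp now [ 0.5771 -0.0069  0.0642] jaw yaw 0.0068 F [-2.57 -0.72 -2.03] gap 0.00919928230736023
```

View pics/t10.png

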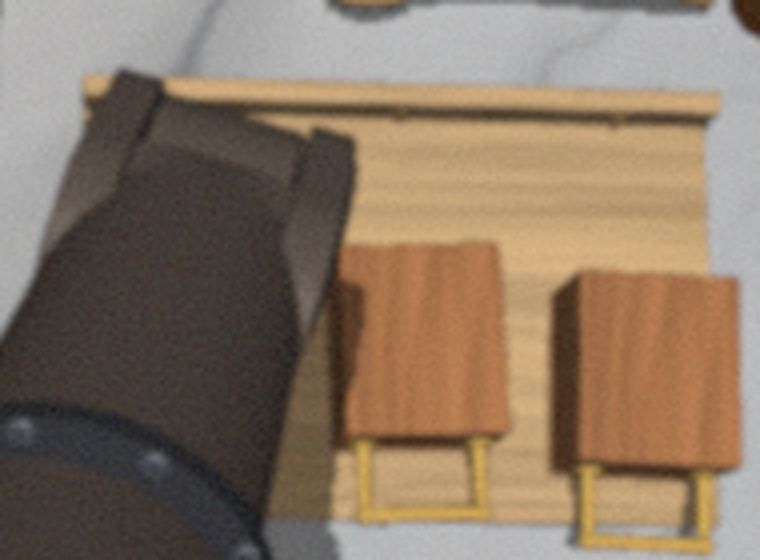

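View pics/s10.png

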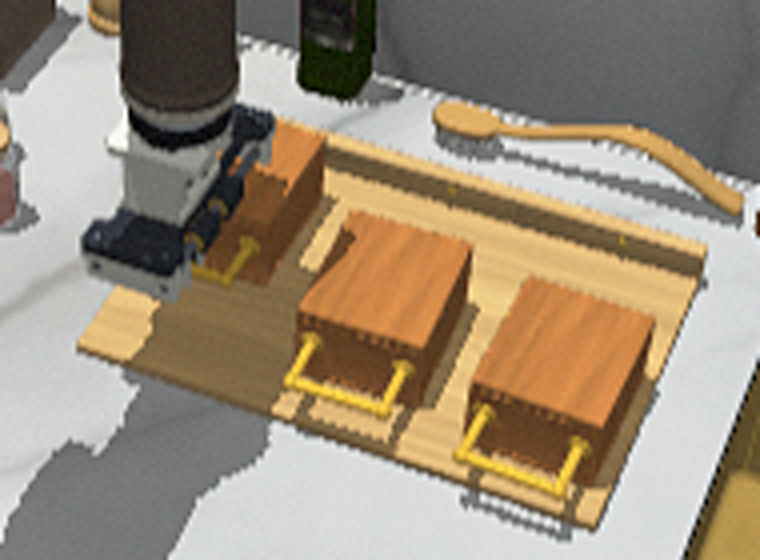

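View pics/w10.png

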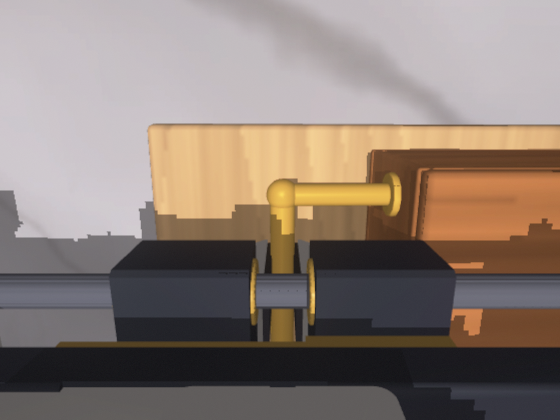

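The box is square: its top edge is parallel to the board's edge (row 125) in the wrist view. About 33 mm remain. I'll slide 22 mm, then creep.

```bash
python3 -m crank '[{"dx":0,"dy":4,"dz":0,"ax":0,"ay":0,"az":0,"fingers":4},{"dx":0,"dy":10,"dz":0,"ax":0,"ay":0,"az":0,"fingers":4},{"dx":0,"dy":16,"dz":0,"ax":0,"ay":0,"az":0,"fingers":4},{"dx":0,"dy":20,"dz":0.5,"ax":0,"ay":0,"az":0,"fingers":4},{"dx":0,"dy":22,"dz":0.5,"ax":0,"ay":0,"az":0,"fingers":4},{"dx":0,"dy":22,"dz":0.5,"ax":0,"ay":0,"az":0,"fingers":4}]'; python3 -m crank '[{"dx":0,"dy":1,"dz":0,"ax":0,"ay":0,"az":0,"fingers":4},{"dx":0,"dy":2,"dz":0,"ax":0,"ay":0,"az":0,"fingers":4},{"dx":0,"dy":2,"dz":0,"ax":0,"ay":0,"az":0,"fingers":4}]'
```

```text
time_s: 22.55
position: [0.5989, -0.0067, 0.2229]
tcp_rot: [2.213, 2.229, 0.001]
wrist_force: [-2.1, 0.2, -2.9]
finger_gap: 0.0087
time_s: 22.85
position: [0.6003, -0.0067, 0.2229]
tcp_rot: [-2.214, -2.229, 0.0]
wrist_force: [-3.5, 0.8, -1.5]
finger_gap: 0.0088
```

```bash
python3 -m crank '[{"dx":0,"dy":1,"dz":0,"ax":0,"ay":0,"az":0,"fingers":4},{"dx":0,"dy":1,"dz":0,"ax":0,"ay":0,"az":0,"fingers":4}]';
```

```text
time_s: 23.05
position: [0.6014, -0.0067, 0.2229]
tcp_rot: [2.214, 2.229, 0.0]
wrist_force: [-3.9, -0.3, -2.2]
finger_gap: 0.0088
```

```bash
for i in 1; do python3 -m crank '[{"dx":0,"dy":1,"dz":0,"ax":0,"ay":0,"az":0,"fingers":4},{"dx":0,"dy":2,"dz":0,"ax":0,"ay":0,"az":0,"fingers":4}]'; done; python3 -m crank '[{"dx":0,"dy":0.8,"dz":0,"ax":0,"ay":0,"az":0,"fingers":4},{"dx":0,"dy":0.8,"dz":0,"ax":0,"ay":0,"az":0,"fingers":4}]'
```

```text
time_s: 23.25
position: [0.6034, -0.0067, 0.2229]
tcp_rot: [-2.214, -2.229, -0.0]
wrist_force: [-5.1, 0.9, -2.8]
finger_gap: 0.0088
time_s: 23.45
position: [0.6044, -0.0066, 0.2229]
tcp_rot: [2.214, 2.229, 0.0]
wrist_force: [-3.4, -0.9, -2.7]
finger_gap: 0.0087
```

```bash
python3 -m crank '[{"dx":0,"dy":0.6,"dz":0,"ax":0,"ay":0,"az":0,"fingers":4},{"dx":0,"dy":1.2,"dz":0,"ax":0,"ay":0,"az":0,"fingers":4}]'
```

```text
time_s: 23.65
position: [0.6054, -0.0066, 0.2229]
tcp_rot: [-2.214, -2.229, 0.0]
wrist_force: [-3.5, 0.1, -2.1]
finger_gap: 0.0089
```

```bash
python3 -m crank '[{"dx":0,"dy":0.8,"dz":0,"ax":0,"ay":0,"az":0,"fingers":4},{"dx":0,"dy":1.2,"dz":0,"ax":0,"ay":0,"az":0,"fingers":4}]'
```

```text
time_s: 23.85
position: [0.6067, -0.0066, 0.2229]
tcp_rot: [2.214, 2.229, 0.0]
wrist_force: [-4.8, 0.4, -1.7]
finger_gap: 0.0089
```

```bash
python3 -m crank '[{"dx":0,"dy":0.8,"dz":0,"ax":0,"ay":0,"az":0,"fingers":4},{"dx":0,"dy":1.2,"dz":0,"ax":0,"ay":0,"az":0,"fingers":4}]'
```

```text
time_s: 24.05
position: [0.6079, -0.0066, 0.2229]
tcp_rot: [2.214, 2.229, 0.0]
wrist_force: [-4.8, -0.1, -2.7]
finger_gap: 0.0089
```

```bash
python3 -m crank '[{"dx":0,"dy":0.6,"dz":0,"ax":0,"ay":0,"az":0,"fingers":4},{"dx":0,"dy":1,"dz":0,"ax":0,"ay":0,"az":0,"fingers":4}]'
```

```text
time_s: 24.25
position: [0.6088, -0.0066, 0.2229]
tcp_rot: [-2.214, -2.229, -0.0]
wrist_force: [-3.8, 0.2, -0.6]
finger_gap: 0.0086
```

```bash
python3 -m crank '[{"dx":0,"dy":0.6,"dz":0,"ax":0,"ay":0,"az":0,"fingers":4},{"dx":0,"dy":1,"dz":0,"ax":0,"ay":0,"az":0,"fingers":4}]'
```

```text
time_s: 24.45
position: [0.6098, -0.0066, 0.2229]
tcp_rot: [-2.214, -2.229, -0.0]
wrist_force: [-3.8, -0.5, -2.6]
finger_gap: 0.0085
```

```bash
python3 - <<'E'
from h import *
q=env.capture('scene');crop(q,260,150,360,225,8,'s11.png')
q=env.capture('top');crop(q,245,105,345,180,8,'t11.png')
E
```

```text
(no output)
```

View pics/s11.png

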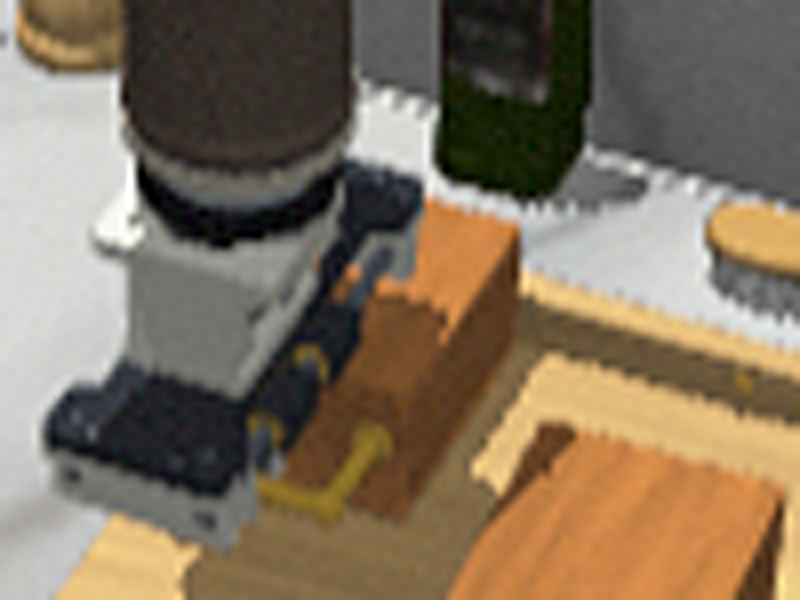

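The rear face appears within a few millimetres of the rail, and no contact force has risen yet. Creeping on.

```bash
python3 -m crank '[{"dx":0,"dy":0.5,"dz":0,"ax":0,"ay":0,"az":0,"fingers":4},{"dx":0,"dy":0.9,"dz":0,"ax":0,"ay":0,"az":0,"fingers":4}]'
```

```text
time_s: 24.75
position: [0.6107, -0.0066, 0.2229]
tcp_rot: [-2.214, -2.229, 0.0]
wrist_force: [-5.0, -0.0, -2.1]
finger_gap: 0.0093
```

```bash
python3 -m crank '[{"dx":0,"dy":0.5,"dz":0,"ax":0,"ay":0,"az":0,"fingers":4},{"dx":0,"dy":0.8,"dz":0,"ax":0,"ay":0,"az":0,"fingers":4}]'
```

```text
time_s: 24.95
position: [0.6116, -0.0066, 0.2229]
tcp_rot: [2.214, 2.229, 0.0]
wrist_force: [-5.4, 0.3, -2.8]
finger_gap: 0.0092
```

```bash
python3 -m crank '[{"dx":0,"dy":0.5,"dz":0,"ax":0,"ay":0,"az":0,"fingers":4},{"dx":0,"dy":0.7,"dz":0,"ax":0,"ay":0,"az":0,"fingers":4}]'
```

```text
time_s: 25.15
position: [0.6123, -0.0066, 0.2229]
tcp_rot: [2.214, 2.229, 0.0]
wrist_force: [-3.8, -0.2, -1.7]
finger_gap: 0.0087
```

```bash
python3 -m crank '[{"dx":0,"dy":0.5,"dz":0,"ax":0,"ay":0,"az":0,"fingers":4},{"dx":0,"dy":0.8,"dz":0,"ax":0,"ay":0,"az":0,"fingers":4}]'
```

```text
time_s: 25.35
position: [0.6127, -0.0066, 0.2228]
tcp_rot: [-2.213, -2.228, 0.001]
wrist_force: [-6.3, 0.5, -2.7]
finger_gap: 0.0089
```

```bash
python3 -m crank '[{"dx":0,"dy":0.4,"dz":0,"ax":0,"ay":0,"az":0,"fingers":4},{"dx":0,"dy":0.7,"dz":0,"ax":0,"ay":0,"az":0,"fingers":4}]'
```

```text
time_s: 25.55
position: [0.6129, -0.0066, 0.2225]
tcp_rot: [-2.213, -2.228, 0.002]
wrist_force: [-8.2, 0.2, -1.9]
finger_gap: 0.0091
```

```bash
python3 -m crank '[{"dx":0,"dy":0.4,"dz":0,"ax":0,"ay":0,"az":0,"fingers":4},{"dx":0,"dy":0.7,"dz":0,"ax":0,"ay":0,"az":0,"fingers":4}]'
```

```text
time_s: 25.75
position: [0.6132, -0.0066, 0.2223]
tcp_rot: [-2.212, -2.227, 0.004]
wrist_force: [-9.8, -0.2, -1.0]
finger_gap: 0.009
```

Contact with the rail at bar x≈0.6127, now pressing about 10 N. Lowering to flat.

```bash
python3 -m crank '[{"dx":0,"dy":0,"dz":1,"ax":0,"ay":0,"az":0,"fingers":4},{"dx":0,"dy":0,"dz":2,"ax":0,"ay":0,"az":0,"fingers":4},{"dx":0,"dy":0,"dz":3,"ax":0,"ay":0,"az":0,"fingers":4},{"dx":0,"dy":0,"dz":4,"ax":0,"ay":0,"az":0,"fingers":4},{"dx":0,"dy":0,"dz":4.5,"ax":0,"ay":0,"az":0,"fingers":4},{"dx":0,"dy":0,"dz":4.5,"ax":0,"ay":0,"az":0,"fingers":4}]'
```

```text
time_s: 26.35
position: [0.6129, -0.0066, 0.2176]
tcp_rot: [-2.212, -2.226, 0.005]
wrist_force: [-8.9, 0.6, -1.8]
finger_gap: 0.009
```

```bash
python3 -m crank '[{"dx":0,"dy":0.3,"dz":0.4,"ax":0,"ay":0,"az":0,"fingers":4},{"dx":0,"dy":0.5,"dz":0.7,"ax":0,"ay":0,"az":0,"fingers":4},{"dx":0,"dy":0.5,"dz":0.7,"ax":0,"ay":0,"az":0,"fingers":4}]'
```

```text
time_s: 26.65
position: [0.613, -0.0067, 0.2172]
tcp_rot: [-2.211, -2.226, 0.005]
wrist_force: [-12.2, 0.0, 2.8]
finger_gap: 0.0088
```

Flat, with 2.8 N on the pull and about 12 N against the rail. Easing the push to near zero, then releasing.

```bash
python3 -m crank '[{"dx":0,"dy":-1,"dz":0,"ax":0,"ay":0,"az":0,"fingers":4},{"dx":0,"dy":-2,"dz":0,"ax":0,"ay":0,"az":0,"fingers":4},{"dx":0,"dy":-2,"dz":0,"ax":0,"ay":0,"az":0,"fingers":4}]'
```

```text
time_s: 26.95
position: [0.6123, -0.0066, 0.2174]
tcp_rot: [-2.213, -2.228, 0.001]
wrist_force: [-4.5, -0.0, -2.8]
finger_gap: 0.0087
```

```bash
python3 -m crank '[{"dx":0,"dy":0,"dz":0.3,"ax":0,"ay":0,"az":0,"fingers":4},{"dx":0,"dy":0,"dz":0.5,"ax":0,"ay":0,"az":0,"fingers":4}]'; python3 -m crank '[{"dx":0,"dy":0,"dz":0,"ax":0,"ay":0,"az":0,"fingers":16},{"dx":0,"dy":0,"dz":0,"ax":0,"ay":0,"az":0,"fingers":30},{"dx":0,"dy":0,"dz":0,"ax":0,"ay":0,"az":0,"fingers":30},{"dx":0,"dy":0,"dz":-25,"ax":0,"ay":0,"az":0,"fingers":30},{"dx":0,"dy":0,"dz":-60,"ax":0,"ay":0,"az":0,"fingers":30},{"dx":0,"dy":0,"dz":-100,"ax":0,"ay":0,"az":0,"fingers":30},{"dx":0,"dy":-40,"dz":-130,"ax":0,"ay":0,"az":0,"fingers":30},{"dx":0,"dy":-80,"dz":-140,"ax":0,"ay":0,"az":0,"fingers":30},{"dx":40,"dy":-110,"dz":-140,"ax":0,"ay":0,"az":0,"fingers":30},{"dx":85,"dy":-130,"dz":-140,"ax":0,"ay":0,"az":0,"fingers":30},{"dx":130,"dy":-140,"dz":-140,"ax":0,"ay":0,"az":0,"fingers":30},{"dx":175,"dy":-150,"dz":-140,"ax":0,"ay":0,"az":0,"fingers":30}]'
python3 -m crank '[{"dx":45,"dy":-10,"dz":0,"ax":0,"ay":0,"az":0,"fingers":30},{"dx":90,"dy":-20,"dz":0,"ax":0,"ay":0,"az":0,"fingers":30},{"dx":130,"dy":-20,"dz":0,"ax":0,"ay":0,"az":0,"fingers":30},{"dx":130,"dy":-20,"dz":0,"ax":0,"ay":0,"az":0,"fingers":30}]'
python3 - <<'E'
from h import *
q=env.capture('scene');crop(q,260,150,420,270,5,'s12.png')
q=env.capture('top');crop(q,250,110,440,250,4,'t12.png')
E
```

```text
time_s: 27.15
position: [0.6123, -0.0066, 0.2171]
tcp_rot: [-2.213, -2.228, 0.001]
wrist_force: [-8.5, 0.6, 2.4]
finger_gap: 0.0089
time_s: 28.35
position: [0.4613, 0.169, 0.3582]
tcp_rot: [2.214, 2.228, 0.005]
wrist_force: [0.4, 0.2, -0.7]
finger_gap: 0.0304
time_s: 28.75
position: [0.4397, 0.3037, 0.3575]
tcp_rot: [-2.204, -2.237, -0.006]
wrist_force: [0.1, -0.4, -0.6]
finger_gap: 0.0301
```

View pics/s12.png

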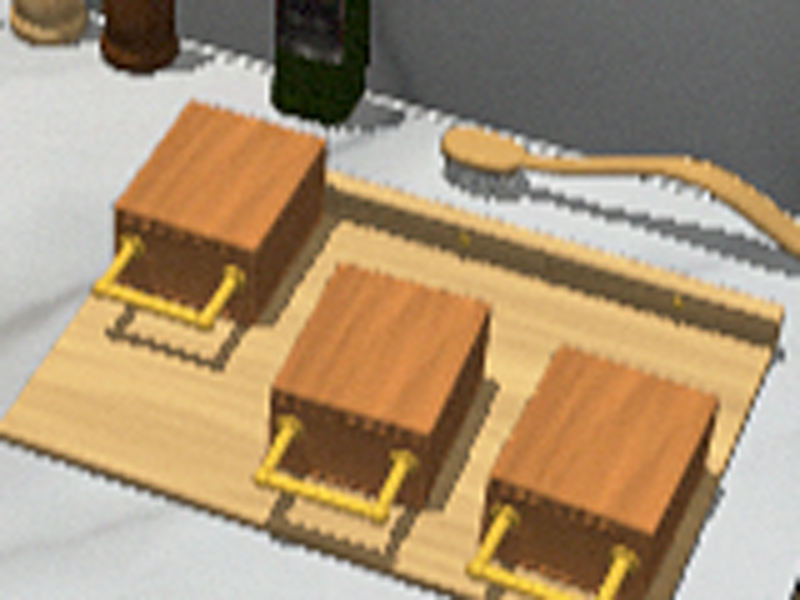

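View pics/t12.png

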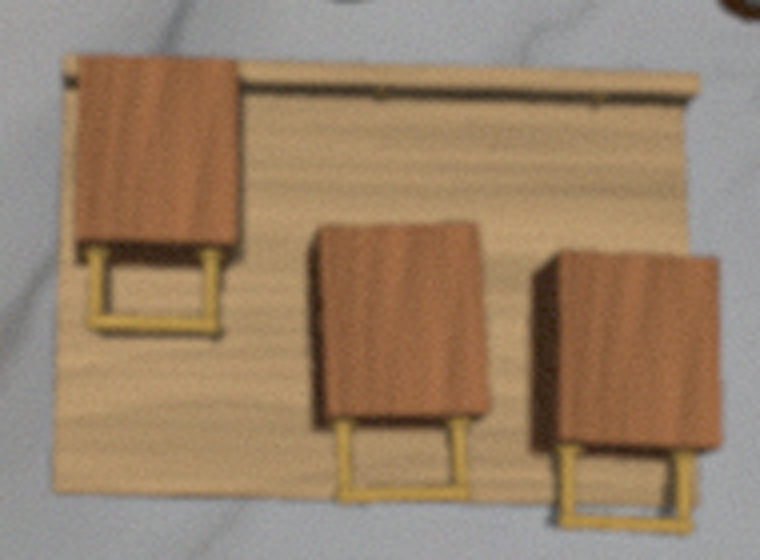

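```bash
python3 - <<'E'
from h import *
from scipy.optimize import least_squares
T=env.capture('top');S=env.capture('scene')
sets={'box':([(60,50,82),(60,-50,82),(-60,-50,82),(-60,50,82),(-105,36,52),(-105,-36,52)],[(79,57),(238,60),(236,245),(77,242),(90,325),(218,328)],[(193,100),(326,140),(257,250),(116,208),(98,290),(210,324)]),
'board':([(-142.5,210,12),(-142.5,-210,12),(126.5,-210,42)],[(55,490),(698,505),(697,98)],[None,None,(780,317)])}
o={}
for k,(M,a,b) in sets.items():
    M=np.array(M)/1000
    def f(q):
        c,s=np.cos(q[2]),np.sin(q[2]);X=M@np.array([[c,s,0],[-s,c,0],[0,0,1]])+[q[0],q[1],0]
        r=[proj(T,x)-(np.array(y)/4+[250,110]) for x,y in zip(X,a)]
        r+=[proj(S,x)-(np.array(y)/5+[260,150]) for x,y in zip(X,b) if y]
        return np.ravel(r)
    l=least_squares(f,[.65,-.1,0],loss='soft_l1');o[k]=l.x;print(k,l.x.round(4),np.abs(f(l.x)).max())
b,d=o['box'],o['board'];e=b[:2]-d[:2]
print('x in board',np.cos(d[2])*e[0]+np.sin(d[2])*e[1],'yaw',b[2]-d[2])
for n,t in [('box_left_center',.047),('board',0)]:
    print(n,[(m['xy'],onz(S,m['xy'],t).round(4)) for m in env.mark_of(S,n)][:2])
E
```

```text
box [ 0.7132 -0.0104  0.0148] 2.3546130198694186
board [ 0.6506 -0.1567  0.002 ] 1.392237374132435
x in board 0.06288980650256736 yaw 0.012716981149364348
box_left_center [([307.2, 192.7], array([ 0.7163, -0.0219,  0.047 ])), ([290.1, 210.7], array([ 0.6152, -0.0078,  0.047 ]))]
board [([338.0, 229.2], array([ 0.648 , -0.1606,  0.    ]))]
```

```bash
python3 - <<'E'
from h import *
s=env.get_state();print(s['time_s'],s['wrist_force'])
print(env.finish_job())
E
```

```text
29.05 [-0.12194829 -0.65770348 -0.04220595]
the job is handed in; nothing more can be done
None
```

I found the full box (the left one), slid it back against the stop rail, and handed the job in at 29.05 s of the 67 s allowed. No verdict was reported.

- **Weighing:** I lifted each box about 20 mm by its pull, from left to right, and set it down. The readings were about 3.4 N for the left, 1.1 N for the middle and 1.3 N for the right.
- **Sliding:** I raised the front of the left box about 6 mm, squared it up by about 4.4° on the way, and slid it back until it met the rail. I lowered it flat under a push of 9–12 N, then released it.
- **Last pictures:** The left box stands flat, square and flush against the rail. The middle and right boxes show no visible shift, and the arm is clear. I did not look at the jars and the ramekin again at the end. The blue look-alike was not touched.
- **One check disagreed:** My final fit from hand-picked pixels put the left box's centre at x = 62.9 mm in the board frame. That is just short of the 63.5 mm limit, but the fit is only good to about 3 mm. I relied instead on the contact force and on the pull's position, which implied a gap of about 0.5 mm or less. The same fit put it square to the board within about 0.013 rad.

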